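# Unstop the squat glaze jar

### The job

Open the squat, wide glaze jar (not the tall slim one): take its tight stopper by the flat wooden grip, rock it clearly to one broad side and to the other, twice each way, while easing it upward in the neck, then draw it straight up out of the jar. Set the stopper down in the empty shallow white dish, without dropping it, and let go.

Things in the scene. Friction and masses are not known exactly. Their poses are not given: they have to be found in the camera images.
- stopper_mid (a point): Half-way up the squat jar's loose stopper (40 g, 64 mm tall), on its axis, z up it. Below: a cork plug 28 mm in diameter, 28 mm tall, pressed 20 mm into the neck (this point is then 12 mm above the mouth). Above: a flat upright wooden grip, 44 mm long (x), 16 mm thick (y: its broad faces look to +y and -y), 36 mm tall; its centre is 14 mm above this point.
- stopper_top (a point): Centre of the top of the same stopper's grip, 32 mm above stopper_mid, same axes. A rock counts when the stopper leans 4 degrees or more to a broad side (+y or -y) with the plug still 4 mm deep or more; lean it about 8 degrees, turning about the lips in the neck, and ease it up some 2 mm a rock. The neck stops it at about 15 degrees.
- jar_mouth (a point): Centre of the mouth, at its rim, 95 mm above the table, of the fixed squat white jar (112 mm across; neck 58 mm outside, 42 mm inside). Axes as the stopper's. Sprung rubber lips 9 mm below the mouth hold the plug: up to about 20 N to pull out straight. Leave the fixed tall jar nearby (68 mm across, 140 mm tall, like stopper, top at 184 mm).
- dish_in (a point): Centre of the flat inner floor, 6 mm above the table, of the empty shallow white dish: loose, 140 mm across its rim, 22 mm tall, its inner floor about 104 mm across.
Mind the look-alikes: they are no part of the job. There is more than one size of the part that bears dish_in; the job needs the largest.

How it is judged:
On the way, in this order (a step that is already met when the one before it is completed fails the run):
1. the stopper, still in the neck, is rocked towards one broad side (+y of the jar mouth) by 4 degrees or more (angle between stopper_mid's own z axis and vertical above 0.06 rad and y of stopper_top in the frame of jar_mouth above 0.001 m and z of stopper_mid in the frame of jar_mouth below 0.028 m), for 0.05 s.
2. it is rocked towards the other broad side (-y) (angle between stopper_mid's own z axis and vertical above 0.06 rad and y of stopper_top in the frame of jar_mouth below -0.001 m and z of stopper_mid in the frame of jar_mouth below 0.028 m), for 0.05 s.
3. it is rocked back towards the first side (+y) (all of step 1), for 0.05 s.
4. the stopper is drawn straight up out of the neck: its foot is clear of the mouth, within 20 mm of the neck's axis (z of stopper_mid in the frame of jar_mouth above 0.034 m and horizontal distance between stopper_mid and jar_mouth below 0.02 m), for 0.05 s.
5. the stopper is in the dish, still between the fingers (lowered, not dropped): no more than about 15 mm above the dish's floor (horizontal distance between stopper_mid and dish_in below 0.055 m and z of stopper_mid in the frame of dish_in below 0.048 m and contact force between the fingers and stopper above 0.3 N), for 0.05 s.
At the end, for the whole second after the job is handed in: The stopper rests in the dish, standing or lying (its middle within 55 mm of the dish's centre and less than 45 mm above its floor), released and at rest, and the dish stands level on the table (horizontal distance between stopper_mid and dish_in below 0.055 m and z of stopper_mid in the frame of dish_in below 0.045 m and linear speed of stopper below 0.03 m/s and angle between dish_in's own z axis and vertical below 0.15 rad); the robot touches nothing.
It also fails if it takes over 45 s, if anything falls off the work surface, if the arm or the gripper's body presses on something with over 40 N, if the wrist force passes 120 N, or if a joint passes its speed limit or range.

### The arm

A 6-joint arm with a two-finger parallel gripper is mounted at the origin on the work surface. World frame = base frame: x ahead of the robot, y to its left, z up, the work surface at z = 0. Lengths are in m, angles in rad, forces in N, time in s.
With the tool pointing down it reaches from about 0.275 to 0.725 m from the base axis. Payload 5.6 kg.
Tool frame: the origin (TCP) lies midway between the tips of the shut fingers; the grasp point (between the pads) lies 19 mm behind it; z points along the fingers, y is the line along which they close (so a half turn about z gives the same grasp; the last joint's range is limited). The gripper opens to 85 mm and grips with 20 to 120 N. Pads are 22 mm wide; open, the fingers measure 114 mm over their backs; the gripper's body (76 mm by 85 mm) begins 54 mm behind the grasp point. The pads swing forward as they close: fully open they stand 13 mm farther back than shut.
Start: joints at [-0.856, 0.255, 0.108, 0, -1.424, -0.285], TCP at [0.229, -0.5, 0.231] pointing down, gripper open.
Joint ranges: [-2.95, 2.95], [-1.21, 1.97], [-1.09, 1.5], [-2.87, 1.71], [-2.94, -0.07], [-3.05, 3.05]. Speed limits (rad/s): [2.57, 2.57, 3.14, 3.14, 3.14, 3.14].

### API

Orientations are given as a unit quaternion [x, y, z, w].
In Python, from bench import bot gives the robot as it stands.
- The arm moves only by the shell command python3 -m creep 'ROWS' [OPENING] [FORCE]. ROWS is JSON, a list of rows, each an object of numbers: "dx", "dy", "dz": the shift along the tool's x, y, z scaled (see below); "spin": the turn about the tool's z scaled (see below). In form: [{"dx": .., "dy": .., "dz": .., "spin": ..}, ...]. A call has 1 to 5 rows; each row shifts and turns the commanded pose from where the row before left it, along the tool's axes as they then stand; what a row does not reach is not made up. The controller multiplies each number of a shift by 500 mm and each number of a turn by 45 degrees. A row lasts 1/10 s, in which the tool goes at most 50 mm and 8.59 degrees, less where a joint would pass 70% of its speed; a pose out of reach is approached as far as the arm can. A call with a number of a shift or a turn outside -1 to 1 is refused whole. A call with a gripper value outside its range is refused whole. OPENING is the closure, from 0 (fully open) to 1 (shut), set as the call begins (- or left out, the last holds). The fingers move at their own pace and stop on an object; FORCE is the grip in N (left out, the last holds). Time passes only in rows, so rows that do not move let the fingers close. It gives the time, the measured TCP pose, the force, the opening and the grip force at its end, in the units of the state.
- bot.get_state(): the state, without advancing time (a new reading comes with each control period).
- bot.capture(name): name is "scene" or "top" or "wrist"; returns the picture (420x560x3 uint8, red, green, blue); there is no depth.
- bot.camera_info(name): a dict with "fx", "fy", "cx", "cy" (pixels), "k1" (the pictures are not rectified: a ray, as slopes to the right and down, at radius r is drawn at 1 + k1 r^2 times it, then the intrinsics apply), "R" (3x3) and "t" (3): a world point X has camera coordinates R X + t; the wrist camera has in their place "T_tool_cam" (4x4, takes a point from camera to tool coordinates, whose origin is the TCP and whose axes are the flange's). Camera axes: x right, y down, z forward; pixel columns grow to the right and rows downward; lengths in m; the calibration is good to about 2 mm. A picture is of the moment at which its call begins: read the wrist's pose just before it. camera_info takes no time and is no camera call.
- bot.finish_job(): hands the job in; it is judged then, once.
The state is a dict: "clock": time; "joint_pos": joint angles; "dq": joint speeds; "tau": joint torques, N m; "ee_pos": TCP position; "tool_rot": TCP orientation; "contact_force": force on the tool from outside, world axes, zero at the start; "wrist_torque": the same for the moment, N m; "opening": finger opening in m; "finger_force": force on a finger pad.
Only numpy, scipy, OpenCV 4.12 (cv2) and the standard library are available. Lean on these libraries where they do the work, as an engineer would, in place of code of your own. Each camera call takes 0.05 s, during which the arm holds its last target. There are 200 camera calls.

## Working session

There is one attempt and no reset: what is moved stays moved. The work goes in short steps, Python scripts to look and compute and a shell command to move; the robot and the scene stay as the last step left them, time stands still between calls to the robot, and variables do not carry over. Pictures are saved under pics/ and viewed, at most 13 in all, crops included, and the job is handed in when it is done.

```bash
ls; mkdir -p pics
python3 - <<'E'
from bench import bot
import cv2
for n in("top","scene"):
    im=bot.capture(n); cv2.imwrite(f"pics/{n}0.png",im[:,:,::-1])
    print(n,{k:(v if not hasattr(v,'tolist') else v.tolist()) for k,v in bot.camera_info(n).items()})
print(bot.camera_info("wrist"))
print(bot.get_state())
E
```

```text
pics
top {'fx': 509.5132396157235, 'fy': 509.5132396157235, 'cx': 275.933169817405, 'cy': 213.4886843932911, 'k1': -0.0735812787397318, 'R': [[0.02368301954030483, -0.9996905731518816, 0.007607400128551998], [-0.995322132607934, -0.024291104580083645, -0.09350825941634051], [0.09366411760246147, -0.005357255784615153, -0.9955894399220047]], 't': [-0.02542517036609538, 0.5910809114145105, 1.136601318848454]}
scene {'fx': 474.277646043033, 'fy': 474.277646043033, 'cx': 265.71726252066907, 'cy': 217.99582767390322, 'k1': -0.15261511136970854, 'R': [[0.7053475120849233, 0.7087585560347193, 0.01209117211808667], [0.46217358371952866, -0.44688230387298683, -0.7659580830548232], [-0.5374760140764027, 0.5458548485932424, -0.6427768030660344]], 't': [-0.380943733974008, -0.17166857847782827, 1.2023294904438588]}
{'fx': 290.41605596146496, 'fy': 290.41605596146496, 'cx': 277.2322580367777, 'cy': 206.4478545922843, 'k1': -0.029914533933398, 'T_tool_cam': array([[-1.42546939e-04, -9.47317791e-01, -3.20295150e-01,
         8.30780678e-02],
       [ 9.99999458e-01, -4.65292532e-04,  9.31119412e-04
[... 199 characters left out ...]

{'clock': 0.1, 'joint_pos': array([-8.56387745e-01,  2.55671234e-01,  1.07125736e-01, -3.93912042e-04,
       -1.42388553e+00, -2.84590577e-01]), 'dq': array([-0.00047479, -0.00148532,  0.00310867,  0.00308735, -0.00029321,
        0.00035744]), 'tau': array([-2.71719582e-03, -3.87605453e+01,  2.38473505e+01,  5.37803650e+00,
       -3.83043502e-03,  1.83310340e-05]), 'ee_pos': array([ 0.22904168, -0.49955757,  0.23049604]), 'tool_rot': array([-2.13230126e-01,  9.77001641e-01,  8.10800528e-04, -2.20490599e-04]), 'contact_force': array([-0.22766716,  0.11115348,  0.53319815]), 'wrist_torque': array([-0.01619279,  0.03595629, -0.03423997]), 'finger_force': 0.0, 'opening': 0.08585476325105834}
```

View pics/top0.png

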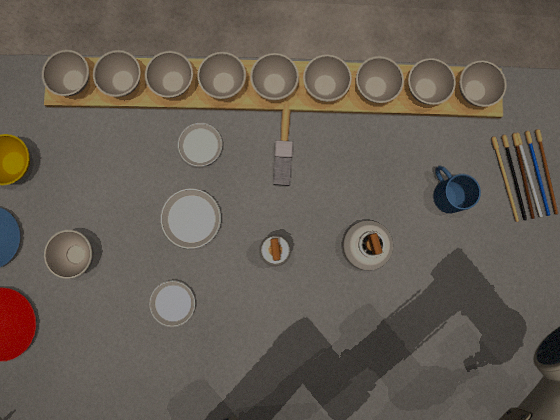

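View pics/scene0.png

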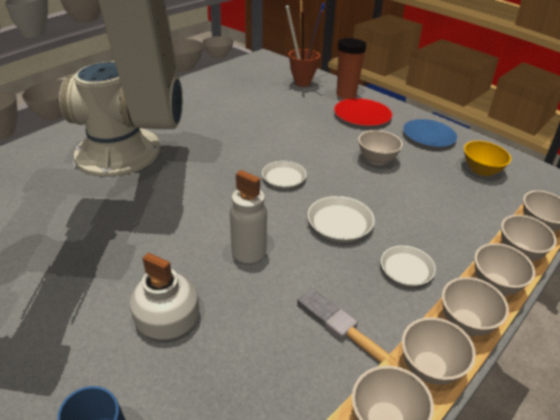

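The top view shows the squat jar at about (368,245) and the tall one at (275,250). There are three white dishes at (200,145), (191,218) and (172,303), and the middle one is the largest. The grips are the orange bars.

```bash
cat > h.py <<'E'
import numpy as np,cv2
from bench import bot
from scipy.spatial.transform import Rotation as Ro
def pose(n):
    c=bot.camera_info(n)
    if n=="wrist":
        s=bot.get_state();T=np.array(c["T_tool_cam"]);R=Ro.from_quat(s["tool_rot"]).as_matrix()
        return c,R@T[:3,:3],R@T[:3,3]+s["ee_pos"]
    R=np.array(c["R"]);return c,R.T,-R.T@np.array(c["t"])
def cast(p,px,z):
    c,R,o=p;K=np.array([[c["fx"],0,c["cx"]],[0,c["fy"],c["cy"]],[0,0,1]])
    u=cv2.undistortPoints(np.array(px,float).reshape(-1,1,2),K,np.array([c["k1"],0,0,0.]))[:,0]
    d=np.c_[u,np.ones(len(u))]@R.T
    return o+d*((z-o[2])/d[:,2])[:,None]
def blobs(m,lo=30):
    n,l,s,ce=cv2.connectedComponentsWithStats(m.astype(np.uint8))
    return [(s[i,4],ce[i],(l==i)) for i in range(1,n) if s[i,4]>=lo]
def orange(im):
    h=cv2.cvtColor(im,cv2.COLOR_RGB2HSV);return (h[...,0]<14)&(h[...,1]>130)&(h[...,2]>50)
def rect(m): # min-area rectangle
    c=max(cv2.findContours(m.astype(np.uint8),0,1)[0],key=cv2.contourArea);return cv2.minAreaRect(c)
E
python3 - <<'E'
from h import *
im=cv2.imread("pics/top0.png")[:,:,::-1].copy();p=pose("top")
for a,c,m in blobs(orange(im)): print("orange",a,c.round(1),rect(m))
h=cv2.cvtColor(im,cv2.COLOR_RGB2HSV)
w=(h[...,1]<45)&(h[...,2]>125)
for a,c,m in blobs(w,200):
    ct=max(cv2.findContours(m.astype(np.uint8),0,1)[0],key=cv2.contourArea)
    e=cv2.fitEllipse(ct); print("white",a,np.round(e[0],1),np.round(e[1],1),"world z=.022",cast(p,e[0],.022)[0].round(4),"z.095",cast(p,e[0],.095)[0].round(4),"px",cast(p,np.array([e[0],(e[0][0]+e[1][1],e[0][1])]),.022).round(3)[:,1])
cv2.imwrite("pics/crop1.png",np.hstack([cv2.resize(im[195:295,240:420],None,fx=3,fy=3,interpolation=2),cv2.resize(im[110:340,130:240],(143,300))])[:,:,::-1])
E
```

```text
orange 51 [542.6 153.6] ((542.4269409179688, 153.51687622070312), (23.985013961791992, 2.998126983642578), 77.00537872314453)
orange 37 [519.3 155.2] ((519.2115478515625, 154.55767822265625), (17.650453567504883, 2.5495097637176514), 78.69007110595703)
orange 105 [527.  190.9] ((527.0775146484375, 191.48329162597656), (54.33894729614258, 2.3774943351745605), 77.79953002929688)
orange 101 [551.  190.3] ((550.9443359375, 190.0131072998047), (47.52566146850586, 2.977511405944824), 76.75948333740234)
orange 101 [375.7 242.7] ((375.8884582519531, 243.25772094726562), (20.435449600219727, 7.542697429656982), 74.74488067626953)
orange 109 [275.1 248.7] ((275.5538635253906, 248.9307861328125), (21.83011245727539, 8.558396339416504), 82.87498474121094)
orange 1986 [ 14.9 323.5] ((17.5, 323.5), (73.0, 35.0), 90.0)
white 1238 [199.5 143.9] [40.8 41.8] world z=.022 [0.7506 0.1708 0.022 ] z.095 [0.7338 0.1598 0.095 ] px [0.171 0.073]
white 240 [283.4 148.4] [16.3 18. ] world z=.022 [ 0.7447 -0.025   0.022 ] z.095 [ 0.7283 -0.0237  0.095 ] px [-0.025 -0.067]
white 2301 [190. 218.] [58.7 59.5] world z=.022 [0.5768 0.1857 0.022 ] z.095 [0.5708 0.1738 0.095 ] px [0.186 0.049]
white 892 [369.1 245.6] [39.2 42.2] world z=.022 [ 0.5233 -0.2265  0.022 ] z.095 [ 0.5207 -0.2126  0.095 ] px [-0.226 -0.324]
white 331 [274.9 249.7] [24.6 24.8] world z=.022 [ 0.509  -0.0108  0.022 ] z.095 [ 0.5073 -0.0104  0.095 ] px [-0.011 -0.067]
white 208 [ 76. 254.] [16. 17.] world z=.022 [0.4874 0.4464 0.022 ] z.095 [0.487  0.4181 0.095 ] px [0.446 0.407]
white 1300 [171.9 303.1] [42.2 43.6] world z=.022 [0.3823 0.2199 0.022 ] z.095 [0.3886 0.2058 0.095 ] px [0.22  0.121]
```

View pics/crop1.png

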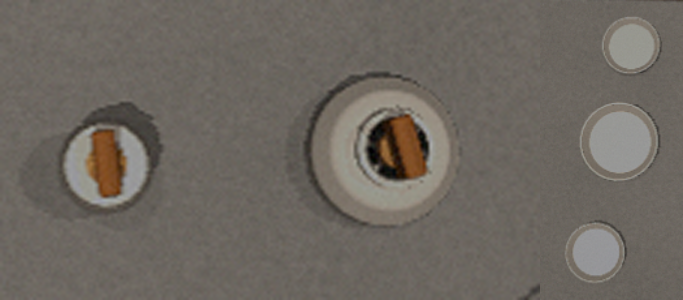

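The crop confirms the choice. The squat jar is the right one of the pair, with a wide body and a visible dark neck around its plug, grip at (376,243). The slim tall jar is on the left, and the largest dish is the middle one at (190,218).

```bash
cat >> h.py <<'E'
def goal(xyz,axis):
    """shift (tool axes, units of 500mm) and spin (units of 45deg) to put TCP at xyz with tool y along axis (mod pi)"""
    s=bot.get_state();R=Ro.from_quat(s["tool_rot"]).as_matrix()
    d=R.T@(np.array(xyz)-s["ee_pos"]);a=R.T@np.append(axis,0)
    ang=np.degrees(np.arctan2(-a[0],a[1]));ang=(ang+90)%180-90
    print("tcp",s["ee_pos"].round(4),"F",s["contact_force"].round(1),"q6",s["joint_pos"][5].round(2),"t",s["clock"])
    print("shift/500 now-axes",(d/.5).round(4),"mm",(d*1e3).round(1),"spin deg",ang.round(2),"tilt",R[:,2].round(3))
    return ang
E
python3 - <<'E'
from h import *
im=cv2.imread("pics/top0.png")[:,:,::-1].copy();p=pose("top")
m=[m for a,c,m in blobs(orange(im)) if 370<c[0]<380][0]
r=rect(m);b=cv2.boxPoints(r);w=cast(p,b,.139);print(w.round(4))
e=[w[1]-w[0],w[2]-w[1]];e=max(e,key=np.linalg.norm);ax=e[:2]/np.linalg.norm(e[:2]);c=w.mean(0);print(c,ax)
goal([c[0],c[1],.25],ax)
print(Ro.from_quat(bot.get_state()["tool_rot"]).as_matrix().round(3))
E
```

```text
[[ 0.5424 -0.2051  0.139 ]
 [ 0.5469 -0.2202  0.139 ]
 [ 0.5064 -0.2316  0.139 ]
 [ 0.502  -0.2165  0.139 ]]
[ 0.52441783 -0.21835106  0.139     ] [-0.96223818 -0.27220889]
tcp [ 0.229  -0.4996  0.2305] F [-0.2  0.1  0.5] q6 -0.28 t 0.1
shift/500 now-axes [-0.7714  0.2652 -0.0386] mm [-385.7  132.6  -19.3] spin deg -81.17 tilt [-0.001  0.001 -1.   ]
[[-0.909 -0.417 -0.001]
 [-0.417  0.909  0.001]
 [ 0.     0.002 -1.   ]]
```

```bash
python3 -m creep '[{"dx":-0.086,"dy":0.0295,"dz":-0.004},{"dx":-0.086,"dy":0.0295,"dz":-0.004},{"dx":-0.086,"dy":0.0295,"dz":-0.004},{"dx":-0.086,"dy":0.0295,"dz":-0.004},{"dx":-0.086,"dy":0.0295,"dz":-0.004}]' 0 >/dev/null
python3 -m creep '[{"dx":-0.086,"dy":0.0295,"dz":-0.004},{"dx":-0.086,"dy":0.0295,"dz":-0.004},{"dx":-0.086,"dy":0.0295,"dz":-0.004},{"dx":-0.086,"dy":0.0295,"dz":-0.004},{"spin":-0.18}]'
python3 -m creep '[{"spin":-0.18},{"spin":-0.18},{"spin":-0.18},{"spin":-0.18},{"spin":-0.18}]' >/dev/null
python3 -m creep '[{"spin":-0.18},{"spin":-0.18},{"spin":-0.18},{"spin":-0.18},{"dx":0}]'
python3 - <<'E'
from h import *
p=pose("wrist");im=bot.capture("wrist");cv2.imwrite("pics/w1.png",im[:,:,::-1])
goal([.5244,-.2184,.25],[-.962,-.272])
for a,c,m in blobs(orange(im)):
    r=rect(m);w=cast(p,cv2.boxPoints(r),.139);print(a,c,r,w.mean(0).round(4),w.round(4).tolist())
E
```

```text
tcp [ 0.2291 -0.4996  0.2306] F [-0.4  0.4  1.1] q6 -0.28 t 0.15
shift/500 now-axes [-0.7713  0.2652 -0.0384] mm [-385.7  132.6  -19.2] spin deg -81.16 tilt [-0.001  0.001 -1.   ]
119 [111.13445378 399.2605042 ] ((110.90634155273438, 398.4970397949219), (3.467057466506958, 41.10493469238281), 1.7899105548858643) [ 0.516  -0.5762  0.139 ] [[0.5501, -0.5712, 0.139], [0.4836, -0.5849, 0.139], [0.4821, -0.5813, 0.139], [0.5484, -0.5674, 0.139]]invalid input at $[0]: expected keys dx, dy, dz, spin
invalid input at $[0]: expected keys dx, dy, dz, spin
invalid input at $[0]: expected keys dx, dy, dz, spin
invalid input at $[0]: expected keys dx, dy, dz, spin
```

View pics/w1.png

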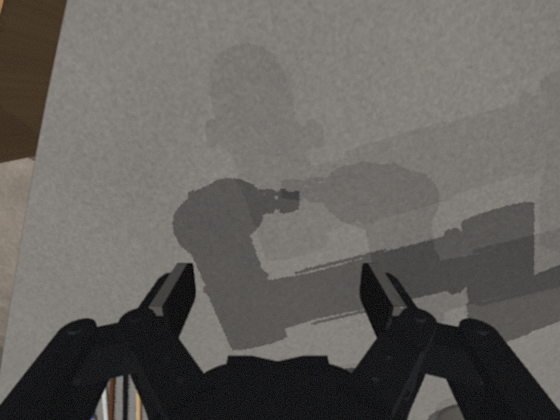

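The rows were refused because every row needs all four keys. The picture shows only the bare table and the fingers at the start pose. I'll send the moves again.

```bash
python3 -m creep '[{"dx":-0.086,"dy":0.0295,"dz":-0.004,"spin":0},{"dx":-0.086,"dy":0.0295,"dz":-0.004,"spin":0},{"dx":-0.086,"dy":0.0295,"dz":-0.004,"spin":0},{"dx":-0.086,"dy":0.0295,"dz":-0.004,"spin":0},{"dx":-0.086,"dy":0.0295,"dz":-0.004,"spin":0}]' 0 && 
python3 -m creep '[{"dx":-0.086,"dy":0.0295,"dz":-0.004,"spin":0},{"dx":-0.086,"dy":0.0295,"dz":-0.004,"spin":0},{"dx":-0.086,"dy":0.0295,"dz":-0.004,"spin":0},{"dx":-0.086,"dy":0.0295,"dz":-0.004,"spin":0},{"dx":0,"dy":0,"dz":0,"spin":-0.18}]' &&
python3 -m creep '[{"dx":0,"dy":0,"dz":0,"spin":-0.18},{"dx":0,"dy":0,"dz":0,"spin":-0.18},{"dx":0,"dy":0,"dz":0,"spin":-0.18},{"dx":0,"dy":0,"dz":0,"spin":-0.18},{"dx":0,"dy":0,"dz":0,"spin":-0.18}]' &&
python3 -m creep '[{"dx":0,"dy":0,"dz":0,"spin":-0.18},{"dx":0,"dy":0,"dz":0,"spin":-0.18},{"dx":0,"dy":0,"dz":0,"spin":-0.18},{"dx":0,"dy":0,"dz":0,"spin":-0.18},{"dx":0,"dy":0,"dz":0,"spin":0}]'
python3 - <<'E'
from h import *
p=pose("wrist");im=bot.capture("wrist");cv2.imwrite("pics/w2.png",im[:,:,::-1])
goal([.5244,-.2184,.25],[-.962,-.272])
for a,c,m in blobs(orange(im)):
    r=rect(m);w=cast(p,cv2.boxPoints(r),.139);print(a,c,r,w.mean(0).round(4),w.round(4).tolist())
E
```

```text
clock: 0.65
ee_pos: [0.3948, -0.3418, 0.2412]
tool_rot: [-0.213, 0.977, 0.0, -0.0]
contact_force: [0.3, -0.8, -0.4]
opening: 0.0855
finger_force: 0.0
clock: 1.15
ee_pos: [0.5285, -0.2144, 0.2479]
tool_rot: [-0.284, 0.959, 0.001, -0.0]
contact_force: [-1.1, -0.4, 0.7]
opening: 0.0853
finger_force: 0.0
clock: 1.65
ee_pos: [0.5255, -0.2179, 0.2489]
tool_rot: [-0.599, 0.801, 0.0, -0.0]
contact_force: [0.5, 0.3, 0.1]
opening: 0.0852
finger_force: 0.0
clock: 2.15
ee_pos: [0.5255, -0.218, 0.2489]
tool_rot: [0.797, -0.604, -0.0, 0.0]
contact_force: [0.5, -0.3, 0.4]
opening: 0.0854
finger_force: 0.0
tcp [ 0.5256 -0.218   0.249 ] F [-0.1  0.  -0. ] q6 0.39 t 2.2
shift/500 now-axes [ 0.0002  0.0025 -0.002 ] mm [ 0.1  1.2 -1. ] spin deg -0.34 tilt [-0.001  0.    -1.   ]
824 [279.29490291 198.14441748] ((279.5, 196.5), (23.0, 45.0), 90.0) [ 0.5242 -0.2238  0.139 ] [[0.5468, -0.2289, 0.139], [0.5076, -0.2399, 0.139], [0.5011, -0.2188, 0.139], [0.5413, -0.2075, 0.139]]
```

View pics/w2.png

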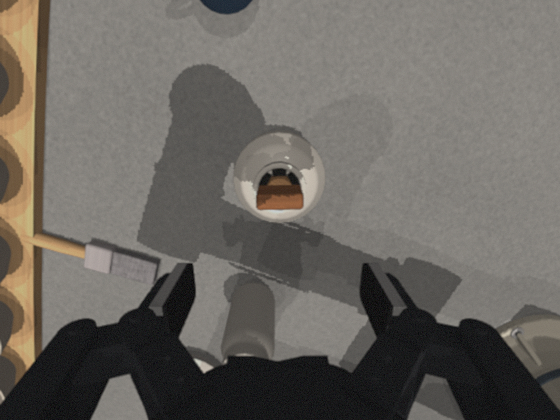

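The grip lies level across the image at columns 257–302, rows 185–208, nearly centred between the fingers (columns 193 and 362). It needs a finer fix of the top face.

Run:
```python
from h import *
im=cv2.imread("pics/w2.png")[:,:,::-1].copy();p=pose("wrist")
print([(r,im[r,270:290].mean(0).round().astype(int).tolist()) for r in range(176,214)])
o=orange(im)
for r in(190,194,198,202,206): x=np.where(o[r,240:320])[0]+240;print(r,x.min(),x.max())
for r in(185,190,196,198,200,208.5): print(r,cast(p,[[279.5,r]],.139).round(4))
```

```text
[(176, [56, 45, 35]), (177, [70, 54, 39]), (178, [79, 60, 42]), (179, [94, 71, 49]), (180, [105, 78, 54]), (181, [114, 85, 59]), (182, [118, 87, 60]), (183, [122, 91, 63]), (184, [115, 85, 59]), (185, [83, 59, 41]), (186, [66, 44, 30]), (187, [66, 44, 30]), (188, [66, 44, 31]), (189, [64, 43, 30]), (190, [62, 42, 29]), (191, [64, 43, 31]), (192, [63, 44, 31]), (193, [65, 45, 30]), (194, [80, 54, 36]), (195, [100, 66, 45]), (196, [118, 79, 52]), (197, [130, 86, 58]), (198, [133, 87, 58]), (199, [134, 88, 59]), (200, [136, 90, 60]), (201, [140, 92, 61]), (202, [146, 96, 63]), (203, [150, 99, 66]), (204, [148, 97, 64]), (205, [147, 96, 64]), (206, [149, 97, 64]), (207, [147, 96, 62]), (208, [135, 89, 61]), (209, [145, 123, 109]), (210, [184, 185, 179]), (211, [199, 201, 195]), (212, [198, 197, 187]), (213, [195, 189, 176])]
190 260 298
194 258 301
198 257 301
202 258 302
206 258 301
185 [[ 0.5272 -0.2344  0.139 ]]
190 [[ 0.5259 -0.2299  0.139 ]]
196 [[ 0.5244 -0.2244  0.139 ]]
198 [[ 0.5239 -0.2225  0.139 ]]
200 [[ 0.5234 -0.2207  0.139 ]]
208.5 [[ 0.5211 -0.2127  0.139 ]]
```

```bash
python3 -m creep '[{"dx":0,"dy":0.004,"dz":0.09,"spin":-0.007},{"dx":0,"dy":0,"dz":0.09,"spin":0},{"dx":0,"dy":0,"dz":0.07,"spin":0},{"dx":0,"dy":0,"dz":0.044,"spin":0},{"dx":0,"dy":0,"dz":0,"spin":0}]' 0
python3 -m creep '[{"dx":0,"dy":0,"dz":0,"spin":0},{"dx":0,"dy":0,"dz":0,"spin":0},{"dx":0,"dy":0,"dz":0,"spin":0},{"dx":0,"dy":0,"dz":0,"spin":0},{"dx":0,"dy":0,"dz":0,"spin":0}]' 1 50
python3 -m creep '[{"dx":0,"dy":0,"dz":0,"spin":0},{"dx":0,"dy":0,"dz":0,"spin":0},{"dx":0,"dy":0,"dz":0,"spin":0},{"dx":0,"dy":0,"dz":0,"spin":0},{"dx":0,"dy":0,"dz":0,"spin":0}]'
python3 - <<'E'
from h import *
im=bot.capture("scene");cv2.imwrite("pics/s2.png",cv2.resize(im[200:360,80:260],None,fx=3,fy=3)[:,:,::-1])
E
```

```text
clock: 2.7
ee_pos: [0.5212, -0.2179, 0.0987]
tool_rot: [0.797, -0.604, -0.004, 0.001]
contact_force: [-0.4, -0.8, -1.1]
opening: 0.0854
finger_force: 0.0
clock: 3.2
ee_pos: [0.5245, -0.2189, 0.1041]
tool_rot: [0.798, -0.602, 0.001, -0.0]
contact_force: [-1.7, 0.8, 6.5]
opening: 0.0436
finger_force: 51.4
clock: 3.7
ee_pos: [0.5245, -0.219, 0.1042]
tool_rot: [0.798, -0.602, 0.001, -0.0]
contact_force: [-2.0, 1.7, 6.3]
opening: 0.0432
finger_force: 51.4
```

View pics/s2.png

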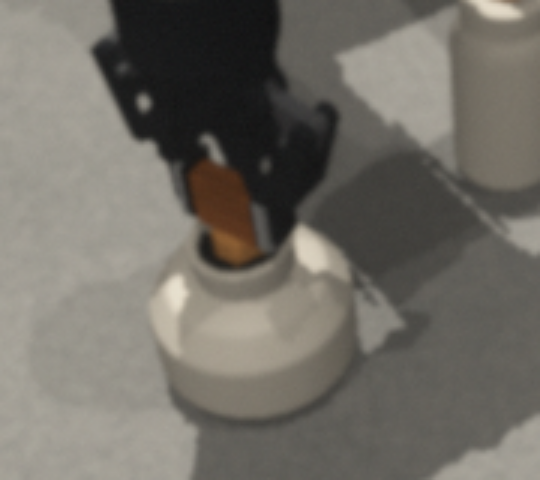

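The stopper is held by the ends of its grip, at (225,200) in the crop, so it can hinge about the finger line. I'll start the first rock with tool +x.

```bash
python3 -m creep '[{"dx":0.004,"dy":0,"dz":-0.001,"spin":0},{"dx":0.004,"dy":0,"dz":-0.001,"spin":0},{"dx":0.004,"dy":0,"dz":-0.001,"spin":0},{"dx":0,"dy":0,"dz":0,"spin":0},{"dx":0,"dy":0,"dz":0,"spin":0}]'
python3 - <<'E'
from h import *
goal([.5245,-.219,.1042],[-.962,-.272])
a=cv2.resize(bot.capture("scene")[230:320,120:220],None,fx=4,fy=4)
b=cv2.resize(bot.capture("wrist")[150:330,180:380],(400,360))
cv2.imwrite("pics/r1.png",np.hstack([a,b])[:,:,::-1])
E
```

```text
clock: 4.25
ee_pos: [0.5251, -0.2222, 0.1042]
tool_rot: [0.798, -0.602, -0.001, -0.001]
contact_force: [-3.0, 7.9, 4.5]
opening: 0.0433
finger_force: 51.4
tcp [ 0.5251 -0.2222  0.1042] F [-3.   7.9  4.5] q6 0.41 t 4.25
shift/500 now-axes [-0.0066 -0.0006  0.0001] mm [-3.3 -0.3  0. ] spin deg 0.13 tilt [ 0.     0.004 -1.   ]
```

View pics/r1.png

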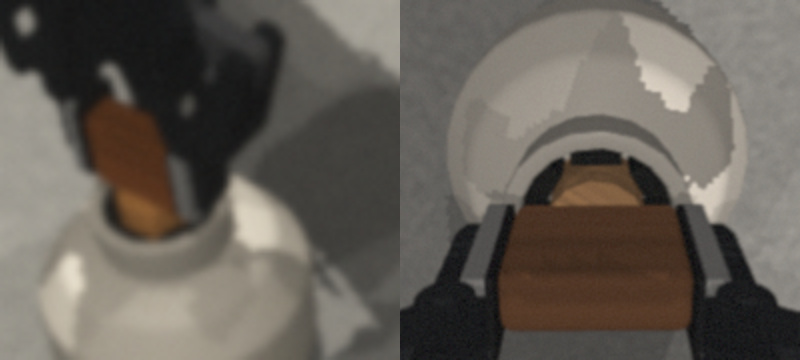

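The grip leaned a little towards tool +x, but the arm yields: it moved 3.3 mm of the 6 mm commanded, at 8 N sideways. I'll push further and work out the lean from the edge rows in the wrist view.

```bash
python3 -m creep '[{"dx":0.004,"dy":0,"dz":-0.001,"spin":0},{"dx":0.004,"dy":0,"dz":-0.001,"spin":0},{"dx":0,"dy":0,"dz":-0.001,"spin":0},{"dx":0,"dy":0,"dz":0,"spin":0},{"dx":0,"dy":0,"dz":0,"spin":0}]'
python3 - <<'E'
from h import *
goal([.5245,-.219,.1042],[-.962,-.272])
im=bot.capture("wrist");cv2.imwrite("pics/r2w.png",im[:,:,::-1])
g=cv2.imread("pics/r1.png")[:,600].mean(1).astype(int)
print("prev(150+r/2)",[(150+i//2,int(v)) for i,v in enumerate(g) if i%4==0])
print([(r,int(im[r,270:290].mean())) for r in range(225,335,2)])
E
```

```text
clock: 4.85
ee_pos: [0.5259, -0.2253, 0.1044]
tool_rot: [0.798, -0.603, -0.002, -0.002]
contact_force: [-0.7, 9.8, -0.5]
opening: 0.0429
finger_force: 51.2
tcp [ 0.5259 -0.2253  0.1044] F [-0.7  9.8 -0.5] q6 0.41 t 4.85
shift/500 now-axes [-0.0129 -0.0007  0.0004] mm [-6.4 -0.3  0.2] spin deg 0.11 tilt [-0.001  0.005 -1.   ]
prev(150+r/2) [(150, 95), (152, 94), (154, 100), (156, 122), (158, 128), (160, 128), (162, 131), (164, 128), (166, 123), (168, 124), (170, 123), (172, 123), (174, 123), (176, 127), (178, 132), (180, 136), (182, 140), (184, 140), (186, 140), (188, 141), (190, 140), (192, 141), (194, 140), (196, 140), (198, 142), (200, 141), (202, 143), (204, 142), (206, 139), (208, 95), (210, 88), (212, 89), (214, 88), (216, 134), (218, 142), (220, 135), (222, 131), (224, 87), (226, 30), (228, 32), (230, 26), (232, 40), (234, 72), (236, 67), (238, 73), (240, 73), (242, 97), (244, 98), (246, 96), (248, 98), (250, 103), (252, 89), (254, 54), (256, 53), (258, 52), (260, 53), (262, 50), (264, 53), (266, 55), (268, 52), (270, 48), (272, 44), (274, 49), (276, 46), (278, 47), (280, 44), 
[... 172 characters left out ...]
1), (314, 54), (316, 72), (318, 72), (320, 72), (322, 73), (324, 73), (326, 73), (328, 74)]
[(225, 135), (227, 133), (229, 108), (231, 30), (233, 64), (235, 69), (237, 67), (239, 68), (241, 82), (243, 97), (245, 98), (247, 98), (249, 99), (251, 98), (253, 59), (255, 52), (257, 53), (259, 52), (261, 52), (263, 53), (265, 52), (267, 51), (269, 47), (271, 47), (273, 48), (275, 48), (277, 49), (279, 49), (281, 47), (283, 45), (285, 47), (287, 51), (289, 57), (291, 58), (293, 57), (295, 56), (297, 56), (299, 57), (301, 58), (303, 61), (305, 62), (307, 61), (309, 61), (311, 61), (313, 57), (315, 65), (317, 74), (319, 73), (321, 74), (323, 74), (325, 74), (327, 74), (329, 73), (331, 73), (333, 73)]
```

The grip's edges sit at the same rows (253, 287, 314) as before, so the stopper slid sideways with the pads instead of leaning. A lighter grip should let it hinge.

```bash
python3 -m creep '[{"dx":0,"dy":0,"dz":0,"spin":0},{"dx":0,"dy":0,"dz":0,"spin":0},{"dx":0,"dy":0,"dz":0,"spin":0}]' - 20
cat >> h.py <<'E'
def rows(im,lo=225,hi=335):
    g=im[lo:hi,270:290].mean((1,2));g=np.convolve(g,[.25,.5,.25],'same');d=np.diff(g)
    print("edges",[(lo+i,round(d[i],1)) for i in range(2,len(d)-2) if abs(d[i])>3 and abs(d[i])>=abs(d[i-1]) and abs(d[i])>=abs(d[i+1])])
E
python3 - <<'E'
from h import *
goal([.5245,-.219,.1042],[-.962,-.272])
rows(cv2.imread("pics/r2w.png").astype(float))
im=bot.capture("wrist");rows(im.astype(float))
E
```

```text
clock: 5.2
ee_pos: [0.5259, -0.2253, 0.1043]
tool_rot: [0.798, -0.603, -0.002, -0.002]
contact_force: [-1.3, 8.6, -0.8]
opening: 0.0432
finger_force: 51.2
tcp [ 0.5259 -0.2253  0.1043] F [-1.3  8.6 -0.8] q6 0.41 t 5.2
shift/500 now-axes [-0.0129 -0.0007  0.0004] mm [-6.5 -0.4  0.2] spin deg 0.11 tilt [-0.001  0.005 -1.   ]
edges [(229, np.float64(-35.7)), (232, np.float64(16.2)), (240, np.float64(9.3)), (252, np.float64(-17.5)), (315, np.float64(6.4))]
edges [(229, np.float64(-35.3)), (232, np.float64(16.0)), (241, np.float64(9.7)), (252, np.float64(-17.4)), (315, np.float64(6.4))]
```

```bash
python3 -m creep '[{"dx":0,"dy":0,"dz":0,"spin":0},{"dx":0,"dy":0,"dz":0,"spin":0},{"dx":0,"dy":0,"dz":0,"spin":0}]' 1 20
python3 - <<'E'
from h import *
goal([.5245,-.219,.1042],[-.962,-.272])
im=bot.capture("wrist");rows(im.astype(float))
E
```

```text
clock: 5.55
ee_pos: [0.5259, -0.2253, 0.1043]
tool_rot: [0.798, -0.603, -0.002, -0.002]
contact_force: [0.2, 8.3, -0.3]
opening: 0.0434
finger_force: 51.2
tcp [ 0.5259 -0.2253  0.1043] F [ 0.2  8.3 -0.3] q6 0.41 t 5.55
shift/500 now-axes [-0.0129 -0.0007  0.0003] mm [-6.4 -0.4  0.1] spin deg 0.11 tilt [-0.001  0.005 -1.   ]
edges [(229, np.float64(-36.0)), (232, np.float64(16.3)), (241, np.float64(9.7)), (252, np.float64(-17.7)), (315, np.float64(6.3))]
```

```bash
python3 -m creep '[{"dx":-0.01,"dy":0,"dz":0,"spin":0},{"dx":-0.01,"dy":0,"dz":0,"spin":0},{"dx":0,"dy":0,"dz":0,"spin":0},{"dx":0,"dy":0,"dz":0,"spin":0}]' &&
python3 -m creep '[{"dx":0,"dy":0,"dz":0,"spin":0},{"dx":0,"dy":0,"dz":0,"spin":0},{"dx":0,"dy":0,"dz":-0.012,"spin":0},{"dx":0,"dy":0,"dz":-0.012,"spin":0},{"dx":0,"dy":0,"dz":0,"spin":0}]' 0.35 20
python3 - <<'E'
from h import *
goal([.5245,-.219,.1042],[-.962,-.272])
im=bot.capture("wrist");cv2.imwrite("pics/r3.png",im[:,:,::-1]);rows(im.astype(float))
E
python3 -m creep '[{"dx":0,"dy":0,"dz":0,"spin":0},{"dx":0,"dy":0,"dz":0,"spin":0},{"dx":0,"dy":0,"dz":0,"spin":0},{"dx":0,"dy":0,"dz":0,"spin":0},{"dx":0,"dy":0,"dz":0,"spin":0}]' 1 20
python3 - <<'E'
from h import *
goal([.5245,-.219,.1042],[-.962,-.272])
im=bot.capture("wrist");rows(im.astype(float));cv2.imwrite("pics/r4.png",im[:,:,::-1])
E
```

```text
clock: 6.0
ee_pos: [0.5238, -0.2184, 0.1054]
tool_rot: [0.798, -0.602, 0.0, -0.0]
contact_force: [-0.0, 2.5, -2.1]
opening: 0.0436
finger_force: 51.0
clock: 6.5
ee_pos: [0.5246, -0.219, 0.1189]
tool_rot: [0.798, -0.602, 0.001, -0.0]
contact_force: [-1.0, 0.2, 0.1]
opening: 0.0557
finger_force: 0.0
tcp [ 0.5246 -0.219   0.1189] F [-1.   0.2  0.1] q6 0.4 t 6.5
shift/500 now-axes [-0.      0.0004  0.0294] mm [-0.   0.2 14.7] spin deg 0.16 tilt [ 0.003 -0.001 -1.   ]
edges [(232, np.float64(9.9)), (242, np.float64(-18.1)), (271, np.float64(4.3)), (298, np.float64(6.9))]
clock: 7.05
ee_pos: [0.5238, -0.2186, 0.1173]
tool_rot: [0.798, -0.602, 0.0, -0.0]
contact_force: [0.4, 0.6, 0.7]
opening: 0.0434
finger_force: 24.1
tcp [ 0.5238 -0.2186  0.1173] F [0.4 0.6 0.7] q6 0.4 t 7.05
shift/500 now-axes [ 0.0011 -0.001   0.0262] mm [ 0.6 -0.5 13.1] spin deg 0.15 tilt [ 0. -0. -1.]
edges [(232, np.float64(9.1)), (242, np.float64(-18.7)), (272, np.float64(4.0)), (299, np.float64(6.3))]
```

```bash
python3 -m creep '[{"dx":0.005,"dy":0,"dz":-0.001,"spin":0},{"dx":0.005,"dy":0,"dz":-0.001,"spin":0},{"dx":0.004,"dy":0,"dz":-0.001,"spin":0},{"dx":0,"dy":0,"dz":0,"spin":0},{"dx":0,"dy":0,"dz":0,"spin":0}]'
python3 - <<'E'
from h import *
goal([.5238,-.2186,.1173],[-.962,-.272])
im=bot.capture("wrist");rows(im.astype(float));cv2.imwrite("pics/r5.png",im[:,:,::-1])
E
```

```text
clock: 7.6
ee_pos: [0.525, -0.2243, 0.1178]
tool_rot: [0.798, -0.602, -0.002, -0.0]
contact_force: [-0.9, 5.1, -0.9]
opening: 0.0436
finger_force: 23.6
tcp [ 0.525  -0.2243  0.1178] F [-0.9  5.1 -0.9] q6 0.41 t 7.6
shift/500 now-axes [-0.0115 -0.0009  0.0009] mm [-5.8 -0.4  0.5] spin deg 0.13 tilt [-0.002  0.002 -1.   ]
edges [(227, np.float64(14.8)), (234, np.float64(10.0)), (245, np.float64(-18.9)), (271, np.float64(3.3)), (299, np.float64(6.7))]
```

The bottom edge of the grip moved from row 242 to 245 while its top stayed put, so it now leans about 3°. I'll push further.

```bash
python3 -m creep '[{"dx":0.005,"dy":0,"dz":0,"spin":0},{"dx":0.005,"dy":0,"dz":0,"spin":0},{"dx":0.003,"dy":0,"dz":0,"spin":0},{"dx":0,"dy":0,"dz":0,"spin":0},{"dx":0,"dy":0,"dz":0,"spin":0}]'
python3 - <<'E'
from h import *
goal([.5238,-.2186,.1173],[-.962,-.272])
im=bot.capture("wrist");rows(im.astype(float));cv2.imwrite("pics/r6.png",im[:,:,::-1])
s=bot.capture("scene")
a=[cv2.imread(f"pics/r{i}.png")[170:340,190:370] for i in(4,6)]
cv2.imwrite("pics/cmp.png",np.hstack([cv2.resize(x,(254,240)) for x in a]+[cv2.resize(s[220:320,110:216,::-1],(254,240))]))
E
```

```text
clock: 8.15
ee_pos: [0.5268, -0.2306, 0.118]
tool_rot: [0.798, -0.602, -0.001, -0.0]
contact_force: [-0.3, 5.1, -0.4]
opening: 0.0435
finger_force: 23.7
tcp [ 0.5268 -0.2306  0.118 ] F [-0.3  5.1 -0.4] q6 0.42 t 8.15
shift/500 now-axes [-0.0248 -0.0008  0.0015] mm [-12.4  -0.4   0.8] spin deg 0.14 tilt [-0.002  0.002 -1.   ]
edges [(228, np.float64(-32.0)), (235, np.float64(10.3)), (240, np.float64(11.9)), (250, np.float64(-20.0)), (272, np.float64(4.1)), (301, np.float64(6.2))]
```

View pics/cmp.png

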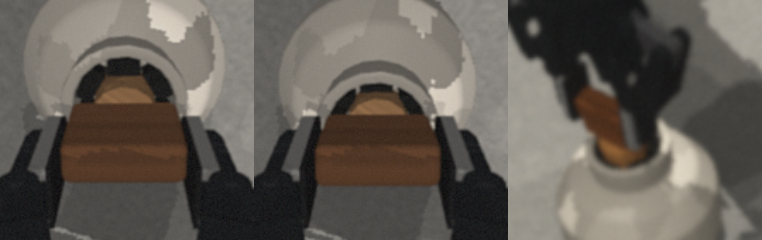

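The plug and grip now clearly lean: bottom edge at row 250 against 242 upright, roughly 8–10°. Now the other side.

```bash
python3 -m creep '[{"dx":-0.011,"dy":0,"dz":-0.001,"spin":0},{"dx":-0.011,"dy":0,"dz":-0.001,"spin":0},{"dx":-0.011,"dy":0,"dz":-0.001,"spin":0},{"dx":-0.011,"dy":0,"dz":-0.001,"spin":0},{"dx":-0.008,"dy":0,"dz":0,"spin":0}]' >/dev/null
python3 -m creep '[{"dx":0,"dy":0,"dz":0,"spin":0},{"dx":0,"dy":0,"dz":0,"spin":0}]'
python3 - <<'E'
from h import *
goal([.5238,-.2186,.1173],[-.962,-.272])
im=bot.capture("wrist");rows(im.astype(float));cv2.imwrite("pics/r7.png",im[:,:,::-1])
E
```

```text
clock: 8.95
ee_pos: [0.5205, -0.207, 0.1217]
tool_rot: [0.798, -0.602, 0.001, 0.0]
contact_force: [-0.6, -3.5, 4.2]
opening: 0.0438
finger_force: 24.0
tcp [ 0.5205 -0.207   0.1217] F [-0.6 -3.5  4.2] q6 0.38 t 8.95
shift/500 now-axes [0.0242 0.0001 0.0089] mm [12.1  0.   4.4] spin deg 0.18 tilt [ 0.001 -0.001 -1.   ]
edges [(234, np.float64(-14.5)), (272, np.float64(3.4)), (276, np.float64(-3.5)), (296, np.float64(8.0))]
```

Row 234 mirrors the first lean. Third rock, back to tool +x:

```bash
python3 -m creep '[{"dx":0.011,"dy":0,"dz":-0.001,"spin":0},{"dx":0.011,"dy":0,"dz":-0.001,"spin":0},{"dx":0.011,"dy":0,"dz":-0.001,"spin":0},{"dx":0.011,"dy":0,"dz":0,"spin":0},{"dx":0.008,"dy":0,"dz":0,"spin":0}]' >/dev/null
python3 -m creep '[{"dx":0,"dy":0,"dz":0,"spin":0},{"dx":0,"dy":0,"dz":0,"spin":0}]'
python3 - <<'E'
from h import *
goal([.5238,-.2186,.1173],[-.962,-.272])
im=bot.capture("wrist");rows(im.astype(float));cv2.imwrite("pics/r8.png",im[:,:,::-1])
E
python3 -m creep '[{"dx":-0.011,"dy":0,"dz":-0.001,"spin":0},{"dx":-0.011,"dy":0,"dz":-0.001,"spin":0},{"dx":-0.011,"dy":0,"dz":0,"spin":0},{"dx":-0.011,"dy":0,"dz":0,"spin":0},{"dx":-0.008,"dy":0,"dz":0,"spin":0}]' >/dev/null
python3 -m creep '[{"dx":0,"dy":0,"dz":0,"spin":0},{"dx":0,"dy":0,"dz":0,"spin":0}]'
python3 - <<'E'
from h import *
goal([.5238,-.2186,.1173],[-.962,-.272])
im=bot.capture("wrist");rows(im.astype(float));cv2.imwrite("pics/r9.png",im[:,:,::-1])
a=[cv2.imread(f"pics/r{i}.png")[170:340,190:370] for i in(7,8,9)]
cv2.imwrite("pics/cmp2.png",np.hstack([cv2.resize(x,(254,240)) for x in a]))
E
```

```text
clock: 9.7
ee_pos: [0.527, -0.2305, 0.1211]
tool_rot: [0.798, -0.602, -0.001, -0.0]
contact_force: [-0.1, 5.1, -2.6]
opening: 0.0435
finger_force: 23.6
tcp [ 0.527  -0.2305  0.1211] F [-0.1  5.1 -2.6] q6 0.42 t 9.7
shift/500 now-axes [-0.0247 -0.0003  0.0076] mm [-12.3  -0.1   3.8] spin deg 0.12 tilt [-0.002  0.002 -1.   ]
edges [(233, np.float64(10.5)), (240, np.float64(11.0)), (250, np.float64(-21.8)), (272, np.float64(3.5)), (301, np.float64(6.6))]
clock: 10.45
ee_pos: [0.5206, -0.207, 0.1244]
tool_rot: [0.798, -0.602, 0.001, 0.0]
contact_force: [-1.4, -4.1, 4.4]
opening: 0.0436
finger_force: 24.2
tcp [ 0.5206 -0.207   0.1244] F [-1.4 -4.1  4.4] q6 0.38 t 10.45
shift/500 now-axes [0.024  0.0003 0.0143] mm [12.   0.2  7.1] spin deg 0.18 tilt [ 0.001 -0.001 -1.   ]
edges [(234, np.float64(-16.8)), (272, np.float64(3.3)), (296, np.float64(6.3))]
```

View pics/cmp2.png

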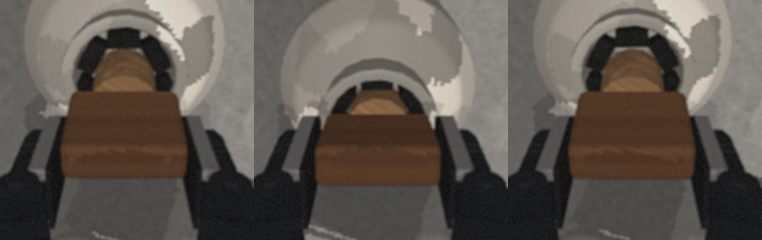

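Panels 1 and 3 lean one way and panel 2 leans the other, with the bottom edge at rows 234, 250 and 234, and the stopper rises without slipping. That makes two rocks each way. Next I recentre, firm up the grip and pull.

```bash
python3 -m creep '[{"dx":0.01,"dy":0,"dz":0,"spin":0},{"dx":0.01,"dy":0,"dz":0,"spin":0},{"dx":0.01,"dy":0,"dz":0,"spin":0},{"dx":-0.003,"dy":0,"dz":0,"spin":0},{"dx":0,"dy":0,"dz":0,"spin":0}]'
python3 - <<'E'
from h import *
goal([.5238,-.2186,.1173],[-.962,-.272])
im=bot.capture("wrist");rows(im.astype(float))
E
```

```text
clock: 11.0
ee_pos: [0.5238, -0.219, 0.1222]
tool_rot: [0.798, -0.602, -0.001, -0.0]
contact_force: [0.3, 1.3, -2.3]
opening: 0.0434
finger_force: 23.7
tcp [ 0.5238 -0.219   0.1222] F [ 0.3  1.3 -2.3] q6 0.4 t 11.0
shift/500 now-axes [-0.0008 -0.0002  0.0099] mm [-0.4 -0.1  4.9] spin deg 0.13 tilt [-0.001  0.001 -1.   ]
edges [(230, np.float64(9.1)), (241, np.float64(-15.4)), (272, np.float64(3.4)), (299, np.float64(7.4))]
```

```bash
python3 -m creep '[{"dx":0,"dy":0,"dz":0,"spin":0},{"dx":0,"dy":0,"dz":0,"spin":0},{"dx":0,"dy":0,"dz":-0.006,"spin":0},{"dx":0,"dy":0,"dz":-0.006,"spin":0},{"dx":0,"dy":0,"dz":-0.006,"spin":0}]' 1 60
python3 -m creep '[{"dx":0,"dy":0,"dz":-0.008,"spin":0},{"dx":0,"dy":0,"dz":-0.012,"spin":0},{"dx":0,"dy":0,"dz":-0.012,"spin":0},{"dx":0,"dy":0,"dz":-0.012,"spin":0},{"dx":0,"dy":0,"dz":-0.012,"spin":0}]'
python3 -m creep '[{"dx":0,"dy":0,"dz":-0.03,"spin":0},{"dx":0,"dy":0,"dz":-0.05,"spin":0},{"dx":0,"dy":0,"dz":-0.06,"spin":0},{"dx":0,"dy":0,"dz":-0.06,"spin":0},{"dx":0,"dy":0,"dz":0,"spin":0}]'
python3 - <<'E'
from h import *
p=pose("top");im=bot.capture("top");h=cv2.cvtColor(im,cv2.COLOR_RGB2HSV)
for a,c,m in blobs((h[...,1]<45)&(h[...,2]>125),200):
    if a>1800: print(a,c,cast(p,c,.012).round(4))
goal([.577,.187,.26],[-.962,-.272]);rows(bot.capture("wrist").astype(float))
w=bot.capture("wrist");cv2.imwrite("pics/w9.png",w[100:400,130:430,::-1])
E
```

```text
clock: 11.55
ee_pos: [0.5241, -0.2198, 0.133]
tool_rot: [0.798, -0.602, 0.0, 0.0]
contact_force: [-0.5, -0.3, -0.4]
opening: 0.0431
finger_force: 64.1
clock: 12.05
ee_pos: [0.5242, -0.2197, 0.1612]
tool_rot: [0.798, -0.602, 0.0, -0.0]
contact_force: [0.0, 0.9, -0.6]
opening: 0.0429
finger_force: 64.1
clock: 12.55
ee_pos: [0.5258, -0.2206, 0.2657]
tool_rot: [0.798, -0.602, 0.004, -0.001]
contact_force: [0.6, -0.6, -0.4]
opening: 0.0429
finger_force: 64.1
4284 [326.37138189 206.91713352] [[ 0.6112 -0.1281  0.012 ]]
9959 [316.62014258 323.37493724] [[ 0.3436 -0.11    0.012 ]]
tcp [ 0.5251 -0.2199  0.263 ] F [-0.3  0.4 -1.5] q6 0.4 t 12.6
shift/500 now-axes [-0.754  -0.3234  0.0056] mm [-377.  -161.7    2.8] spin deg 0.15 tilt [ 0.005 -0.001 -1.   ]
edges [(230, np.float64(8.7)), (240, np.float64(-16.7)), (272, np.float64(3.6)), (298, np.float64(20.5))]
```

View pics/w9.png

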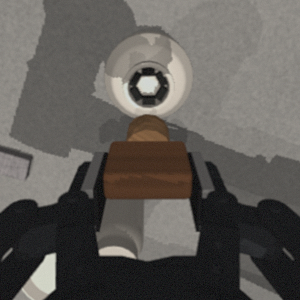

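The stopper is out, upright in the grip at (148,160), and the neck at (148,85) is empty. I'll carry it to the dish at a height that clears the tall jar.

```bash
python3 -m creep '[{"dx":-0.084,"dy":-0.036,"dz":-0.004,"spin":0},{"dx":-0.084,"dy":-0.036,"dz":0,"spin":0},{"dx":-0.084,"dy":-0.036,"dz":0,"spin":0},{"dx":-0.084,"dy":-0.036,"dz":0,"spin":0},{"dx":-0.084,"dy":-0.036,"dz":0,"spin":0}]' >/dev/null
python3 -m creep '[{"dx":-0.084,"dy":-0.036,"dz":0,"spin":0},{"dx":-0.084,"dy":-0.036,"dz":0,"spin":0},{"dx":-0.084,"dy":-0.036,"dz":0,"spin":0},{"dx":-0.08,"dy":-0.036,"dz":0,"spin":0},{"dx":0,"dy":0,"dz":0,"spin":0}]'
python3 -m creep '[{"dx":0,"dy":0,"dz":0.06,"spin":0},{"dx":0,"dy":0,"dz":0.08,"spin":0},{"dx":0,"dy":0,"dz":0.06,"spin":0},{"dx":0,"dy":0,"dz":0,"spin":0},{"dx":0,"dy":0,"dz":0,"spin":0}]'
python3 - <<'E'
from h import *
goal([.577,.187,.056],[-.962,-.272])
p=pose("wrist");im=bot.capture("wrist");rows(im.astype(float));cv2.imwrite("pics/d1.png",im[:,:,::-1])
E
```

```text
clock: 13.7
ee_pos: [0.5758, 0.1911, 0.2592]
tool_rot: [0.8, -0.6, -0.001, 0.002]
contact_force: [0.7, -0.2, -1.3]
opening: 0.0427
finger_force: 64.1
clock: 14.2
ee_pos: [0.5766, 0.1858, 0.1625]
tool_rot: [0.798, -0.602, 0.0, 0.001]
contact_force: [0.4, 0.3, 0.9]
opening: 0.0429
finger_force: 64.1
tcp [0.5766 0.1858 0.1625] F [0.4 0.3 0.9] q6 -0.29 t 14.2
shift/500 now-axes [-0.0023 -0.0016  0.213 ] mm [ -1.2  -0.8 106.5] spin deg 0.15 tilt [-0.001 -0.002 -1.   ]
edges [(230, np.float64(8.2)), (240, np.float64(-17.2)), (273, np.float64(3.0)), (299, np.float64(14.6))]
```

View pics/d1.png

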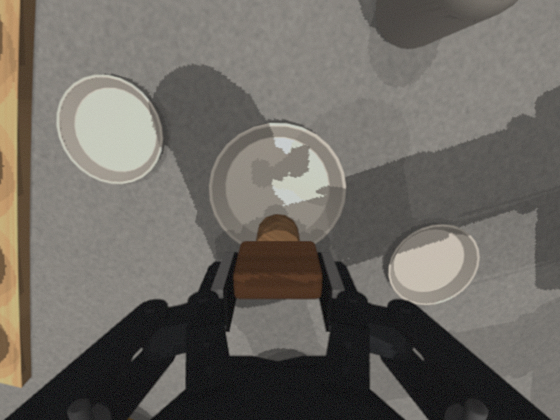

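The large dish is centred near (277,187), just ahead of the held stopper as it should be from this camera. I'll check the ray cast and lower.

```bash
python3 - <<'E'
from h import *
print(cast(pose("wrist"),[[277.5,188]],.022).round(4))
E
python3 -m creep '[{"dx":-0.002,"dy":0,"dz":0.06,"spin":0},{"dx":0,"dy":0,"dz":0.06,"spin":0},{"dx":0,"dy":0,"dz":0.05,"spin":0},{"dx":0,"dy":0,"dz":0.03,"spin":0},{"dx":0,"dy":0,"dz":0,"spin":0}]'
python3 -m creep '[{"dx":0,"dy":0,"dz":0.006,"spin":0},{"dx":0,"dy":0,"dz":0.006,"spin":0},{"dx":0,"dy":0,"dz":0,"spin":0}]'
```

```text
[[0.5781 0.1814 0.022 ]]
clock: 14.75
ee_pos: [0.5761, 0.1873, 0.062]
tool_rot: [0.798, -0.602, -0.0, 0.001]
contact_force: [0.0, -0.3, -1.5]
opening: 0.0429
finger_force: 64.1
clock: 15.05
ee_pos: [0.5768, 0.1878, 0.0572]
tool_rot: [0.798, -0.602, 0.0, -0.001]
contact_force: [-0.2, 0.2, -0.4]
opening: 0.0426
finger_force: 64.1
```

```bash
python3 -m creep '[{"dx":0,"dy":0,"dz":0.006,"spin":0},{"dx":0,"dy":0,"dz":0.004,"spin":0},{"dx":0,"dy":0,"dz":0,"spin":0}]'
python3 -m creep '[{"dx":0,"dy":0,"dz":0.004,"spin":0},{"dx":0,"dy":0,"dz":0,"spin":0}]'
python3 -m creep '[{"dx":0,"dy":0,"dz":0.003,"spin":0},{"dx":0,"dy":0,"dz":0,"spin":0}]'
```

```text
clock: 15.35
ee_pos: [0.5761, 0.1874, 0.051]
tool_rot: [0.798, -0.602, -0.0, 0.0]
contact_force: [-0.7, 0.0, -0.4]
opening: 0.0427
finger_force: 64.1
clock: 15.55
ee_pos: [0.5761, 0.1874, 0.049]
tool_rot: [0.798, -0.602, -0.0, 0.0]
contact_force: [-0.9, -0.7, -0.8]
opening: 0.0429
finger_force: 64.1
clock: 15.75
ee_pos: [0.5762, 0.1875, 0.0476]
tool_rot: [0.798, -0.602, -0.0, 0.0]
contact_force: [-0.1, -1.0, 0.2]
opening: 0.0425
finger_force: 64.1
```

```bash
python3 -m creep '[{"dx":0,"dy":0,"dz":0.004,"spin":0},{"dx":0,"dy":0,"dz":0,"spin":0}]'
python3 -m creep '[{"dx":0,"dy":0,"dz":0.004,"spin":0},{"dx":0,"dy":0,"dz":0,"spin":0}]'
```

```text
clock: 15.95
ee_pos: [0.5765, 0.1874, 0.0473]
tool_rot: [0.798, -0.602, 0.0, -0.0]
contact_force: [-3.4, 0.1, 8.3]
opening: 0.0424
finger_force: 65.2
clock: 16.15
ee_pos: [0.5765, 0.1873, 0.0472]
tool_rot: [0.799, -0.602, 0.001, -0.0]
contact_force: [-7.5, -1.5, 19.1]
opening: 0.0429
finger_force: 66.5
```

It is in contact with the dish floor. I'll relieve the press, release and retreat.

```bash
python3 -m creep '[{"dx":0,"dy":0,"dz":-0.006,"spin":0},{"dx":0,"dy":0,"dz":0,"spin":0}]'
python3 -m creep '[{"dx":0,"dy":0,"dz":0,"spin":0},{"dx":0,"dy":0,"dz":0,"spin":0},{"dx":0,"dy":0,"dz":0,"spin":0},{"dx":0,"dy":0,"dz":0,"spin":0}]' 0.3
python3 -m creep '[{"dx":0,"dy":0,"dz":-0.02,"spin":0},{"dx":0,"dy":0,"dz":-0.04,"spin":0},{"dx":0,"dy":0,"dz":-0.08,"spin":0},{"dx":0,"dy":0,"dz":-0.08,"spin":0},{"dx":0,"dy":0,"dz":0,"spin":0}]'
python3 - <<'E'
from h import *
w=bot.capture("wrist");s=bot.capture("scene")
cv2.imwrite("pics/end.png",np.hstack([cv2.resize(w,(400,300)),cv2.resize(s[140:290,220:420],(400,300))])[:,:,::-1])
E
```

```text
clock: 16.35
ee_pos: [0.5766, 0.1877, 0.0474]
tool_rot: [0.798, -0.602, 0.0, -0.001]
contact_force: [-0.2, 0.1, 3.9]
opening: 0.0426
finger_force: 64.8
clock: 16.75
ee_pos: [0.5761, 0.1874, 0.0464]
tool_rot: [0.798, -0.602, -0.0, 0.0]
contact_force: [0.2, 0.1, -0.1]
opening: 0.0596
finger_force: 0.0
clock: 17.25
ee_pos: [0.5798, 0.1885, 0.1646]
tool_rot: [0.799, -0.602, 0.004, -0.005]
contact_force: [-0.5, -0.2, -0.0]
opening: 0.0602
finger_force: 0.0
```

View pics/end.png

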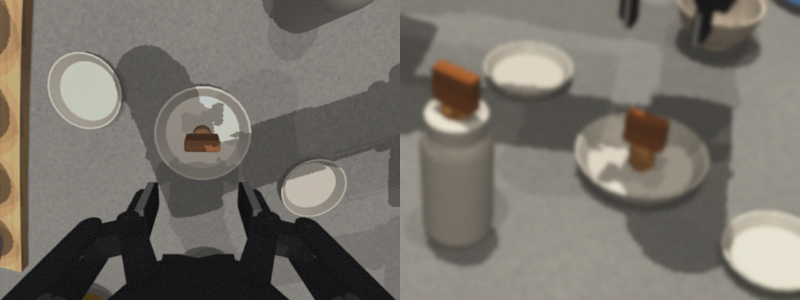

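The stopper stands upright in the large dish, at (202,140) in the wrist view and (645,140) in the scene view. The gripper is clear.

```bash
python3 -c "
from bench import bot
print(bot.finish_job())"
```

```text
the job is handed in; nothing more can be done
None
```

The squat jar is open: I rocked its stopper twice to each broad side, drew it straight up and out, and lowered it into the largest white dish, where it stands upright and released; the job is handed in at about 17 s on the robot's clock, and no verdict came back.

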